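# Square a calibration tile into the corner stop of an imaging stand

### The arm

A 6-joint arm with a two-finger parallel gripper is mounted at the origin on a cart in front of the work surface, level with it; the furniture and walls round the work are solid. World frame = base frame: x ahead of the robot, y to its left, z up, the work surface at z = 0. Lengths are in m, angles in rad, forces in N, time in s.
With the tool pointing down it reaches from about 0.35 to 0.975 m from the base axis. Payload 4.9 kg.
Tool frame: the origin (TCP) lies midway between the tips of the shut fingers; the grasp point (between the pads) lies 19 mm behind it; z points along the fingers, y is the line along which they close (so a half turn about z gives the same grasp; the last joint's range is limited). The gripper opens to 85 mm and grips with 20 to 120 N. Pads are 22 mm wide; open, the fingers measure 114 mm over their backs; the gripper's body (76 mm by 85 mm) begins 54 mm behind the grasp point. The pads swing forward as they close: fully open they stand 13 mm farther back than shut.
Start: joints at [-1.271, 0.053, 1.613, -0, 1.476, -0.119], TCP at [0.254, -0.571, 0.231] pointing down, gripper open.
Joint ranges: [-3.01, 3.01], [-1.01, 2.22], [0.06, 2.58], [-1.02, 4.17], [0.09, 2.62], [-3.14, 3.14]. Speed limits (rad/s): [2.57, 2.57, 3.14, 3.14, 3.14, 3.14].

### API

Orientations are given as a rotation vector (axis times angle).
In Python, from station import ctrl, optics, job gives the robot as it stands.
- The arm moves only by the shell command python3 -m jog 'ROWS' [OPENING] [FORCE]. ROWS is JSON, a list of rows, each a list of 2 entries, a list of its own where there are three numbers: the shift along the tool's x, y, z in m, then the turn, a rotation vector about the tool's x, y, z in rad. A call has 1 to 5 rows; each row is the pose to reach, as a shift and turn from the pose commanded when the call began, along the tool's axes at that moment; what a row does not reach only later rows make up. A row lasts 1/10 s, in which the tool goes at most 50 mm and 8.59 degrees, less where a joint would pass 70% of its speed; a pose out of reach is approached as far as the arm can. A call with a gripper value outside its range is refused whole. OPENING is the opening, from 0 (shut) to 1 (fully open), set as the call begins (- or left out, the last holds). The fingers move at their own pace and stop on an object; FORCE is the grip in N (left out, the last holds). Time passes only in rows, so rows that repeat a pose let the fingers close. It gives the time, the measured TCP pose, the force, the opening and the grip force at its end, in the units of the state.
- ctrl.get_obs(): the state, without advancing time (a new reading comes with each control period).
- optics.get_image(name): name is "scene" or "top" or "wrist"; returns a dict with "image" (400x640x3 uint8, blue, green, red), "fx", "fy", "cx", "cy" (pixels), "rvec" (rotation vector, rad) and "tvec" (3), from world to camera coordinates, as OpenCV has them; the wrist camera has in their place "mount" (4x4, takes a point from camera to tool coordinates, whose origin is the TCP and whose axes are the flange's). Camera axes: x right, y down, z forward; pixel columns grow to the right and rows downward; lengths in m; the calibration is good to about 2 mm. A picture is of the moment at which its call begins: read the wrist's pose just before it. There is no depth.
- job.finish_job(): hands the job in; it is judged then, once.
The state is a dict: "t": time; "q": joint angles; "dq": joint speeds; "effort": joint torques, N m; "tool_pos": TCP position; "tool_rot": TCP orientation; "contact_force": force on the tool from outside, world axes, zero at the start; "wrist_torque": the same for the moment, N m; "opening": finger opening in m; "grip_force": force on a finger pad.
Only numpy, scipy, OpenCV 4.12 (cv2) and the standard library are available. Lean on these libraries where they do the work, as an engineer would, in place of code of your own. Each camera call takes 0.05 s, during which the arm holds its last target. There are 200 camera calls.

### The job

A white ceramic calibration tile lies askew on the stage of the imaging stand. Take the flat-handled pusher out of its sloping rest and nudge the tile along the stage with the pusher's tip until it lies flush against both fences of the square corner stop, then lay the pusher back in its rest as you found it and let go. Do not touch the tile with the gripper, and leave the sample pot, the vial and the small weight standing where they are.

Things in the scene. Friction and masses are not known exactly. Their poses are not given: they have to be found in the camera images.
- stand: Imaging stand, fixed, origin on the bench, z up. x runs from its open front to its column (away from the robot, within 0.2 rad), y to the left. Grey stage plate at x -90..130, y -100..75 mm, flat top at z = 20 mm. Column of 24 mm diameter at x = 105 mm, up to z = 270 mm. Above the stage hangs a camera head (see head_front).
- head_front (a point): Middle of the lower front edge of the black camera head: stand frame (-35, 0, 170) mm. The head covers x -35..85, y -35..35, z 170..215 mm; its lens, 48 mm in diameter at x = 25, y = 0, comes down to z = 154 mm. A gripper pointing straight down does not fit under it: lean back towards the stand's front.
- stop_corner (a point): Inner corner of the L-shaped stop, where both fence faces meet the stage top: stand frame (45, 50, 20) mm, axes as the stand's. Two aluminium fences 10 mm thick, 12 mm high: the far one has its face at stand x = 45 (y -40..60), the left one at stand y = 50 (x -20..45). The tile's place is on the -x, -y side.
- tile: White ceramic tile, 50 mm (its x) x 70 mm (its y) x 10 mm thick, 0.06 to 0.13 kg, loose on the stage. Origin at the centre of its underside, z up. It starts 13 to 30 mm short of home in x and y and turned up to 0.3 rad. Home: axes parallel to the stand's, centre at stand frame (20, 15, 20) mm.
- tile_far_left (a point): Lower corner of the tile at its (+25, +35, 0) mm; belongs in the corner of the stop.
- tile_far_right (a point): Lower corner of the tile at its (+25, -35, 0) mm; belongs against the far fence.
- tile_near_left (a point): Lower corner of the tile at its (-25, +35, 0) mm; belongs against the left fence.
- pusher: Pusher, 146 mm long, 0.1 kg. Origin at the centre of its rubber ball tip (12 mm diameter); x runs along it and out through the tip. Steel shaft 8 mm thick at x -72..0; black flat handle at x -140..-70, 30 mm wide (y), 12 mm thick (z): grip it across the 12 mm, fingers along the tool. In the rest its x points down and away from the robot, 38 degrees from vertical; x -140..-92 stands free.
- pusher_butt (a point): End of the pusher's handle: its (-140, 0, 0) mm.
- rest: Sloping grey rest, fixed. Origin on the bench, z up, x the level heading of the tip, y left. Base x -50..66, y -36..36 mm. The slope, 52 degrees from level, carries the pusher's first 92 mm; a stop wall stands at its foot, and two rails 38 mm apart beside the handle. The pusher lifts straight up out of it and lowers straight down into it at the same lean; let go a few mm high, it slides home.
- rest_tip (a point): Where the centre of the pusher's ball tip lies when it is in the rest: rest frame (35, 0, 32) mm.
- rest_butt (a point): Where the end of the pusher's handle lies when it is in the rest (rest frame (-51, 0, 142) mm).
- pot: Bystander: white sample pot 49 mm wide, 59 mm high, standing on the bench to the left of the stand; origin at the centre of its underside.
- vial: Bystander: vial 45 mm wide, 79 mm high, standing on the bench to the right of the stand; origin at the centre of its underside.
- weight: Bystander: small balance weight 25 mm wide, 38 mm high, standing beyond the rest; origin at the centre of its underside.
There are look-alikes about, which are no part of the job. Leave any pink or turquoise look-alike of the tile alone.

How it is judged:
By the outcome, as a careful person would: the job done as asked, in the order asked, and still so for the second after the job is handed in, with the robot touching nothing.
It also fails if it takes over 64 s, if anything falls off the work surface, if the arm or the gripper's body presses on something with over 40 N, if the wrist force passes 120 N, or if a joint passes its speed limit or range.

## Working session

There is one attempt and no reset: what is moved stays moved. The work goes in short steps, Python scripts to look and compute and a shell command to move; the robot and the scene stay as the last step left them, time stands still between calls to the robot, and variables do not carry over. Pictures are saved under pics/ and viewed, at most 10 in all, crops included, and the job is handed in when it is done.

```bash
ls; mkdir -p pics
cat > h.py <<'E'
import numpy as np,cv2
from scipy.spatial.transform import Rotation as R
from station import ctrl,optics,job
def cam(n):
    o=ctrl.get_obs(); d=optics.get_image(n)
    K=np.array([[d['fx'],0,d['cx']],[0,d['fy'],d['cy']],[0,0,1]])
    if 'rvec' in d and d.get('rvec') is not None:
        Rc=R.from_rotvec(np.ravel(d['rvec'])).as_matrix().T; c=-Rc@np.ravel(d['tvec'])
    else:
        M=np.array(d['mount']); Rt=R.from_rotvec(o['tool_rot']).as_matrix()
        Rc=Rt@M[:3,:3]; c=Rt@M[:3,3]+np.array(o['tool_pos'])
    return d['image'],K,Rc,c
def ray(K,Rc,uv): return Rc@np.linalg.inv(K)@np.array([uv[0],uv[1],1.])
def onz(K,Rc,c,uv,z):
    r=ray(K,Rc,uv); return c+r*(z-c[2])/r[2]
def proj(K,Rc,c,p):
    x=K@(Rc.T@(np.asarray(p)-c)); return x[:2]/x[2]
E
python3 - <<'E'
from h import *
o=ctrl.get_obs();print({k:np.round(v,3) for k,v in o.items()})
for n in('scene','top','wrist'):
    I,K,Rc,c=cam(n);cv2.imwrite(f'pics/{n}0.png',I);np.savez(f'{n}0.npz',K=K,Rc=Rc,c=c);print(n,K[0,0],K[:2,2],np.round(c,3),np.round(Rc,2).tolist())
E
```

```text
pics
{'t': np.float64(0.0), 'q': array([-1.271,  0.053,  1.614,  0.   ,  1.476, -0.119]), 'dq': array([-0.001, -0.001, -0.   , -0.   ,  0.001,  0.001]), 'effort': array([ 0.0000e+00, -3.9368e+01, -3.7018e+01, -0.0000e+00,  7.0000e-03,
        0.0000e+00]), 'tool_pos': array([ 0.254, -0.57 ,  0.23 ]), 'tool_rot': array([-3.071, -0.653,  0.   ]), 'contact_force': array([-0.814,  0.389,  0.955]), 'wrist_torque': array([-0.004, -0.037, -0.   ]), 'grip_force': np.float64(0.0), 'opening': np.float64(0.086)}
scene 407.27696640912524 [315.10138932 195.49661561] [-0.26  -0.108  0.928] [[0.19, -0.68, 0.71], [-0.98, -0.13, 0.14], [-0.0, -0.72, -0.69]]
top 451.10992336334044 [314.08991992 198.29438414] [0.066 0.273 1.266] [[-0.42, -0.82, 0.39], [-0.91, 0.37, -0.19], [0.01, -0.44, -0.9]]
wrist 333.30903383703406 [313.64982336 199.71195886] [ 0.324 -0.54   0.372] [[0.41, -0.87, -0.27], [-0.91, -0.39, -0.12], [-0.0, 0.3, -0.95]]
```

View pics/scene0.png

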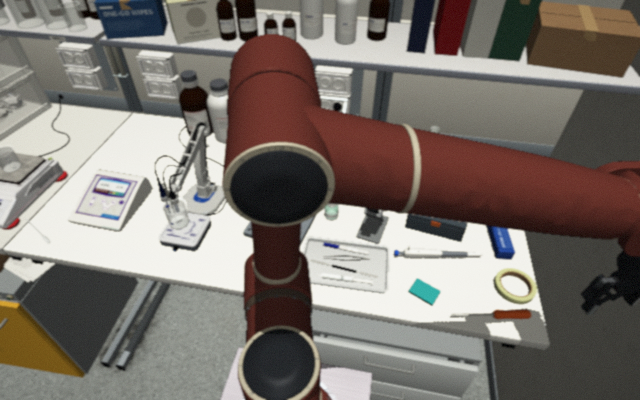

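View pics/top0.png

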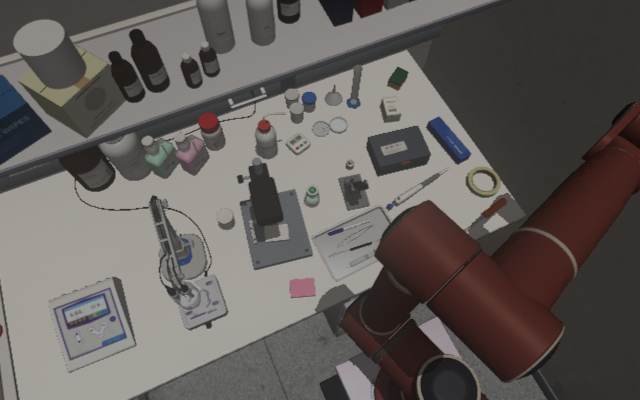

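The top view shows the stand (stage about (275,228), head (264,190)), the rest with the pusher at (353,188), the pot at (225,217), the vial at (312,195) and the weight at (350,164). The white thing on the stage at (262,232) fits the tile. Pink (302,288) and, in the scene view, turquoise (424,291) are look-alikes. I'll enlarge to confirm.

Run:
```python
from h import *
I=cv2.imread('pics/top0.png')
cv2.imwrite('pics/topc.png',cv2.resize(I[145:275,205:405],None,fx=4,fy=4,interpolation=cv2.INTER_CUBIC))
d=np.load('top0.npz');K,Rc,c=d['K'],d['Rc'],d['c']
for n,uv,z in(('stage',(275,228),.02),('rest',(353,188),.05),('pot',(225,217),.05),('vial',(312,195),.05)):print(n,onz(K,Rc,c,uv,z).round(3))
```

```text
stage [0.567 0.154 0.02 ]
rest [ 0.578 -0.108  0.05 ]
pot [0.648 0.277 0.05 ]
vial [0.608 0.015 0.05 ]
```

View pics/topc.png

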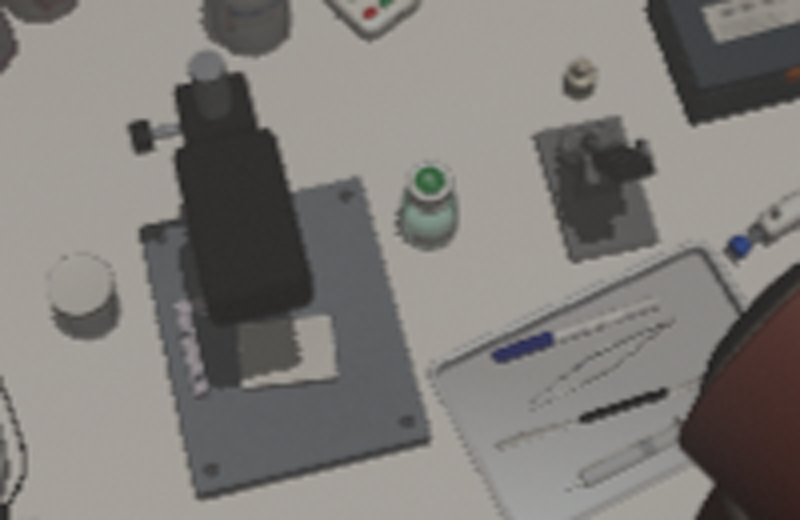

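The crop shows the stage, with corners in crop pixels at (200,492), (428,440), (358,180) and (143,228), and the white tile at (290,350) half under the head. The fence is at (190,345) and the rest base at (535,130), (620,118), (657,243), (575,262), with the black handle at (625,160). The white tile is on the stage, so it is the one meant.

Run:
```python
from h import *
d=np.load('top0.npz');K,Rc,c=d['K'],d['Rc'],d['c']
f=lambda p,z:onz(K,Rc,c,(205+p[0]/4-.4,145+p[1]/4-.4),z)
def fit(L,W):
    L=np.array(L);W=np.array(W)[:,:2];a=L.mean(0);b=W.mean(0)
    H=(L-a).T@(W-b);th=np.arctan2(H[0,1]-H[1,0],H[0,0]+H[1,1])
    r=np.array([[np.cos(th),-np.sin(th)],[np.sin(th),np.cos(th)]])
    t=b-r@a;return t,th,((W-b)-(L-a)@r.T)
t,th,e=fit([(-.09,.075),(-.09,-.1),(.13,-.1),(.13,.075)],[f(p,.02) for p in((200,492-8),(428,440-8),(358,180),(143,228))]);print('stand',t,th,e.round(3).tolist())
t,th,e=fit([(.066,.036),(.066,-.036),(-.05,-.036),(-.05,.036)],[f(p,.004) for p in((535,130),(620,118),(657,243),(575,262))]);print('rest',t,th,e.round(3).tolist())
for n,p,z in(('pot',(81,280),.059),('vial',(430,180),.079),('weight',(580,68),.036)):print(n,f(p,z).round(3))
o=ctrl.get_obs();print(R.from_rotvec(o['tool_rot']).as_matrix().round(3))
```

```text
stand [0.55495447 0.16723538] -0.17462970331473637 [[0.005, -0.005], [0.004, 0.002], [-0.004, 0.005], [-0.005, -0.002]]
rest [ 0.57832471 -0.11791309] -0.20999168090707937 [[0.001, -0.002], [-0.002, 0.002], [0.002, 0.002], [-0.001, -0.003]]
pot [0.651 0.274 0.059]
vial [0.611 0.013 0.079]
weight [ 0.672 -0.145  0.036]
[[ 0.914  0.407 -0.   ]
 [ 0.407 -0.914  0.002]
 [ 0.    -0.002 -1.   ]]
```

```bash
cat >> h.py <<'E'
def frame(h,lean):  # tool rotation: z along heading h leaning, x to the left
    z=np.array([np.cos(h)*np.sin(lean),np.sin(h)*np.sin(lean),-np.cos(lean)]); x=np.array([-np.sin(h),np.cos(h),0]); return np.stack([x,np.cross(z,x),z],1)
def go(p,M):
    o=ctrl.get_obs();Rt=R.from_rotvec(o['tool_rot']).as_matrix()
    s=Rt.T@(np.asarray(p)-o['tool_pos']);r=R.from_matrix(Rt.T@M).as_rotvec()
    print('shift',s.round(4).tolist(),'turn',r.round(4).tolist(),'| mm',np.linalg.norm(s).round(3),'deg',np.degrees(np.linalg.norm(r)).round(1))
def st():
    o=ctrl.get_obs();print('t',o['t'],'q',np.round(o['q'],2),'p',np.round(o['tool_pos'],4),'F',np.round(o['contact_force'],1),'op',o['opening'],'g',o['grip_force'])
L38=np.radians(38)
E
python3 - <<'E'
from h import *
t=np.array([.578,-.118]);h=-.21
tip=np.array([*(t+.035*np.array([np.cos(h),np.sin(h)])),.032]);M=frame(h,L38)
go(tip-.22*M[:,2]+[0,0,.03],M); print(tip-.22*M[:,2]+[0,0,.03])
E
```

```text
shift [0.3988, -0.3407, -0.0044] turn [-0.6141, 0.3111, -0.9065] | mm 0.525 deg 65.2
[ 0.47976117 -0.09706114  0.23536237]
```

```bash
python3 -m jog '[[[0.2,-0.17,-0.05],[-0.3,0.15,-0.45]],[[0.2,-0.17,-0.05],[-0.3,0.15,-0.45]],[[0.2,-0.17,-0.05],[-0.3,0.15,-0.45]],[[0.2,-0.17,-0.05],[-0.3,0.15,-0.45]],[[0.2,-0.17,-0.05],[-0.3,0.15,-0.45]]]' 0.6
python3 - <<'E'
from h import *
st()
h=-.21;M=frame(h,L38);go([.48,-.097,.235],M)
E
```

```text
t: 0.65
tool_pos: [0.3596, -0.3475, 0.2771]
tool_rot: [2.598, 1.211, 0.3]
contact_force: [1.0, -0.5, 0.2]
opening: 0.0509
grip_force: 0.0
t 0.65 q [-1.02 -0.5   2.03  0.18  1.33 -0.33] p [ 0.3596 -0.3475  0.2771] F [ 1.  -0.5  0.2] op 0.05093135239938999 g 0.0
shift [0.266, -0.0821, 0.0386] turn [-0.3144, 0.1594, -0.457] | mm 0.281 deg 33.1
```

```bash
python3 -m jog '[[[0.266,-0.082,0.038],[-0.314,0.159,-0.457]],[[0.266,-0.082,0.038],[-0.314,0.159,-0.457]],[[0.266,-0.082,0.038],[-0.314,0.159,-0.457]],[[0.266,-0.082,0.038],[-0.314,0.159,-0.457]],[[0.266,-0.082,0.038],[-0.314,0.159,-0.457]]]' && python3 -m jog '[[[0,0,0],[0,0,0]],[[0,0,0],[0,0,0]]]'
python3 - <<'E'
from h import *
st()
h=-.21;M=frame(h,L38);go([.48,-.097,.235],M)
for n in('wrist','scene','top'):
    I,K,Rc,c=cam(n);cv2.imwrite(f'pics/{n}1.png',I);np.savez(f'{n}1.npz',K=K,Rc=Rc,c=c)
E
```

```text
t: 1.15
tool_pos: [0.4661, -0.1255, 0.2388]
tool_rot: [1.998, 1.617, 0.555]
contact_force: [0.3, -1.2, -0.3]
opening: 0.0515
grip_force: 0.0
t: 1.35
tool_pos: [0.4675, -0.1242, 0.2405]
tool_rot: [1.994, 1.625, 0.557]
contact_force: [-0.8, -0.1, 0.3]
opening: 0.0515
grip_force: 0.0
t 1.35 q [-0.53 -0.81  2.34  0.24  0.99 -0.39] p [ 0.4675 -0.1242  0.2405] F [-0.8 -0.1  0.3] op 0.051534725845838306 g 0.0
shift [0.0292, 0.0019, 0.0084] turn [-0.0014, -0.0029, 0.0056] | mm 0.03 deg 0.4
```

View pics/wrist1.png

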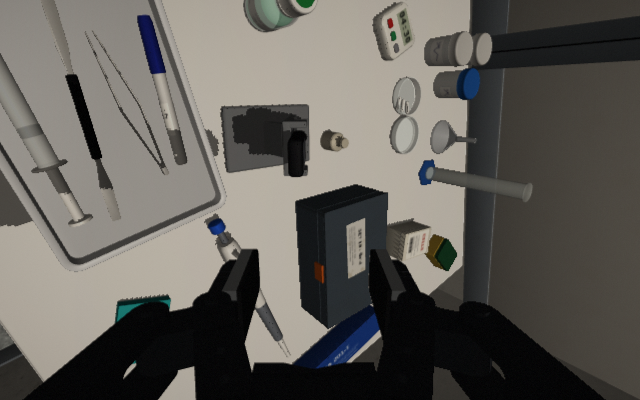

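The wrist view shows the rest base at (222,107), (309,104), (226,172), with the black handle end-on at about (297,150), and the weight at (337,141). I'll compare these with the predictions from my estimate.

Run:
```python
from h import *
t=np.array([.578,-.118]);h=-.21
M=frame(h,L38); tip=np.array([*(t+.035*np.array([np.cos(h),np.sin(h)])),.032])
out=[]
for n,box in(('wrist',(270,110,330,190)),('top',(330,160,385,215))):
    d=np.load(n+'1.npz');K,Rc,c=d['K'],d['Rc'],d['c'];I=cv2.imread(f'pics/{n}1.png')
    x0,y0,x1,y1=box;g=I[y0:y1,x0:x1].max(2);
    m=(g<(28 if n=='wrist' else 45)).astype(np.uint8);k,l,s,ce=cv2.connectedComponentsWithStats(m)
    print(n,'black blobs',[(s[i][:5]+[x0,y0,0,0,0]).tolist() for i in range(1,k) if s[i][4]>15])
    Hp=np.array([tip+M@[a,b,0]+0 for a,b in((0,0),(0,0))])
    for s_,nm in((-.14,'butt'),(-.092,'handle92')):
        print(nm,[proj(K,Rc,c,tip+M@np.array([a*.015,b*.006,s_])).round(0).tolist() for a in(1,-1) for b in(1,-1)])
    r=lambda p:proj(K,Rc,c,[t[0]+p[0]*np.cos(h)-p[1]*np.sin(h),t[1]+p[0]*np.sin(h)+p[1]*np.cos(h),.0]).round(0).tolist()
    print('base',[r(p) for p in((.066,.036),(.066,-.036),(-.05,-.036),(-.05,.036))])
    f=6 if n=='wrist' else 6
    q=cv2.resize(I[y0-12:y1+12,x0-12:x1+12],None,fx=5,fy=5,interpolation=cv2.INTER_CUBIC) if n=='top' else cv2.resize(I[95:185,210:345],None,fx=4,fy=4,interpolation=cv2.INTER_CUBIC)
    out.append(cv2.convertScaleAbs(q,alpha=1.8))
H=max(o.shape[0] for o in out);out=[cv2.copyMakeBorder(o,0,H-o.shape[0],0,0,0) for o in out]
o=np.hstack(out);o=cv2.resize(o,None,fx=.85,fy=.85) if o.shape[1]>800 else o;print(o.shape);cv2.imwrite('pics/rest1.png',o[:, :800])
```

```text
wrist black blobs [[284, 115, 18, 6, 48], [270, 121, 12, 3, 20], [287, 129, 20, 48, 718]]
butt [[300.0, 141.0], [284.0, 141.0], [300.0, 180.0], [285.0, 179.0]]
handle92 [[302.0, 134.0], [289.0, 134.0], [302.0, 167.0], [289.0, 167.0]]
base [[305.0, 106.0], [305.0, 162.0], [222.0, 174.0], [217.0, 107.0]]
top black blobs []
butt [[358.0, 187.0], [359.0, 191.0], [369.0, 185.0], [369.0, 189.0]]
handle92 [[354.0, 184.0], [355.0, 188.0], [364.0, 182.0], [365.0, 186.0]]
base [[338.0, 178.0], [360.0, 174.0], [370.0, 206.0], [347.0, 211.0]]
(336, 795, 3)
```

View pics/rest1.png

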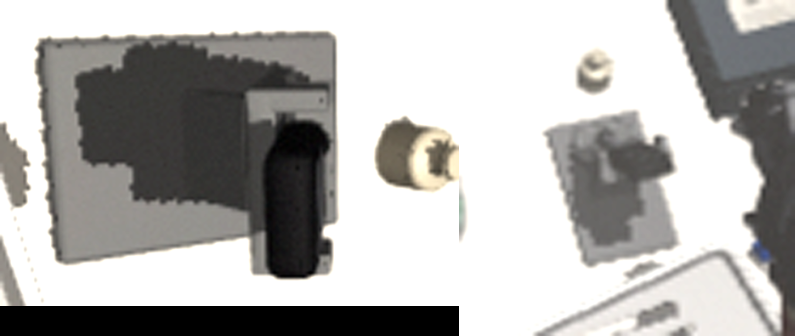

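Run:
```python
from h import *
def load(n):
    d=np.load(n);return d['K'],d['Rc'],d['c']
W=load('wrist1.npz');T=load('top1.npz')
def tri(a,b):
    A=[];B=[]
    for (K,Rc,c),uv in((W,a),(T,b)):
        r=ray(K,Rc,uv);r/=np.linalg.norm(r);P=np.eye(3)-np.outer(r,r);A.append(P);B.append(P@c)
    A=np.vstack(A);B=np.hstack(B);x=np.linalg.lstsq(A,B,rcond=None)[0];return x.round(4),np.linalg.norm(A@x-B).round(4)
for n,a,b in(('far left',(308.5,104.7),(338.2,178.6)),('near left',(221.2,106.8),(347.6,209.9)),('near right',(228.2,172),(369.5,205)),('buttR-low',(304,176),(367.5,184.5)),):print(n,*tri(a,b))
t=np.array([.578,-.118]);h=-.21
for p in((.066,.036),(-.05,.036),(-.05,-.036)):print(t[0]+p[0]*np.cos(h)-p[1]*np.sin(h),t[1]+p[0]*np.sin(h)+p[1]*np.cos(h))
M=frame(h,L38); tip=np.array([*(t+.035*np.array([np.cos(h),np.sin(h)])),.032]);print(tip+M@np.array([-.015,0.006,-.14]))
```

```text
far left [ 0.6403 -0.0916  0.0201] 0.0017
near left [ 0.5349 -0.0714  0.013 ] 0.0016
near right [ 0.4665 -0.0905  0.1652] 0.0016
buttR-low [ 0.5268 -0.117   0.1561] 0.0001
0.6500545967662533 -0.09654924045977323
0.5366030106582521 -0.07236789207762567
0.521593897869333 -0.14278611793776436
[ 0.52942934 -0.12298447  0.14601547]
```

Run:
```python
from h import *
t=np.array([.5785,-.1155]);h=-.21;M=frame(h,L38)
tip=np.array([*(t+.035*np.array([np.cos(h),np.sin(h)])),.034]);print(tip)
W=np.load('wrist1.npz')
for z in(.004,.01):print([onz(W['K'],W['Rc'],W['c'],p,z).round(4)[:2].tolist() for p in((308.5,104.7),(221.2,106.8),(228.2,172))])
go(tip-.19*M[:,2],M);print('then z 0.086')
```

```text
[ 0.61273108 -0.1227961   0.034     ]
[[0.6529, -0.0957], [0.5397, -0.0727], [0.5275, -0.1423]]
[[0.6485, -0.0946], [0.5372, -0.072], [0.5253, -0.1404]]
shift [0.0358, -0.0163, 0.0605] turn [-0.0005, 0.0023, -0.0009] | mm 0.072 deg 0.1
then z 0.086
```

```bash
python3 -m jog '[[[0.036,-0.016,0.01],[0,0.002,0]],[[0.036,-0.016,0.04],[0,0.002,0]],[[0.036,-0.016,0.06],[0,0.002,0]],[[0.036,-0.016,0.06],[0,0.002,0]],[[0.036,-0.016,0.06],[0,0.002,0]]]'
python3 - <<'E'
from h import *
st()
M=frame(-.207,L38);tip=np.array([.6135,-.1235,.033]);go(tip-.103*M[:,2],M)
I,K,Rc,c=cam('wrist');cv2.imwrite('pics/wrist2.png',I)
for s in(-.14,-.092):print([proj(K,Rc,c,tip+M@np.array([a*.015,b*.006,s])).round(0).tolist() for a in(1,-1) for b in(1,-1)])
E
```

```text
t: 2.0
tool_pos: [0.4981, -0.0984, 0.1839]
tool_rot: [2.001, 1.616, 0.556]
contact_force: [-0.5, 0.3, -0.1]
opening: 0.0516
grip_force: 0.0
t 2.0 q [-0.41 -0.68  2.36  0.17  0.81 -0.27] p [ 0.4981 -0.0984  0.1839] F [-0.5  0.3 -0.1] op 0.051562702565860215 g 0.0
shift [-0.0007, 0.0003, 0.0887] turn [-0.0017, 0.0021, -0.0042] | mm 0.089 deg 0.3
[[324.0, 202.0], [304.0, 202.0], [324.0, 247.0], [305.0, 247.0]]
[[322.0, 183.0], [306.0, 183.0], [322.0, 220.0], [306.0, 220.0]]
```

View pics/wrist2.png

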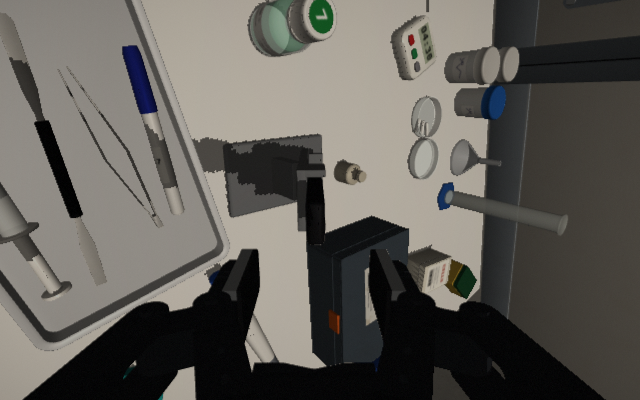

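The butt shows at (307..325, 203..243), which matches the prediction to about 2 mm. I'll advance and grip.

```bash
python3 -m jog '[[[0.001,0.001,0.03],[0,0,0]],[[0.001,0.001,0.06],[0,0,0]],[[0.001,0.001,0.08],[0,0,0]],[[0.001,0.001,0.088],[0,0,0]],[[0.001,0.001,0.088],[0,0,0]]]' && python3 -m jog '[[[0,0,0],[0,0,0]],[[0,0,0],[0,0,0]],[[0,0,0],[0,0,0]],[[0,0,0],[0,0,0]],[[0,0,0],[0,0,0]]]' 0 60 && python3 -m jog '[[[0,0,0],[0,0,0]],[[0,0,0],[0,0,0]],[[0,0,0],[0,0,0]]]' && python3 -c "
from h import *
st();o=ctrl.get_obs();print(repr(o['tool_pos']),repr(o['tool_rot']),R.from_rotvec(o['tool_rot']).as_matrix().round(3))
"
```

```text
t: 2.55
tool_pos: [0.5524, -0.1075, 0.1153]
tool_rot: [1.999, 1.619, 0.557]
contact_force: [-0.4, -0.4, 0.5]
opening: 0.0513
grip_force: 0.0
t: 3.05
tool_pos: [0.5533, -0.1071, 0.1169]
tool_rot: [1.995, 1.617, 0.56]
contact_force: [-2.4, 1.1, 6.3]
opening: 0.0117
grip_force: 59.9
t: 3.35
tool_pos: [0.5534, -0.1071, 0.117]
tool_rot: [1.995, 1.618, 0.56]
contact_force: [-4.4, 0.9, 6.0]
opening: 0.0114
grip_force: 60.0
t 3.35 q [-0.37 -0.38  2.3   0.19  0.57 -0.29] p [ 0.5534 -0.1071  0.117 ] F [-4.4  0.9  6. ] op 0.011400582039674268 g 60.03197908401489
array([ 0.55340998, -0.10707544,  0.11695257]) array([1.99486553, 1.61772297, 0.55951695]) [[ 0.206  0.77   0.604]
 [ 0.978 -0.163 -0.127]
 [ 0.     0.618 -0.786]]
```

```bash
echo "GP=np.array([ 0.5534, -0.1071, 0.117 ]);GM=R.from_rotvec([1.99487,1.61772,.55952]).as_matrix()" >> h.py; python3 -m jog '[[[0,0.006,-0.008],[0,0,0]],[[0,0.018,-0.024],[0,0,0]],[[0,0.037,-0.047],[0,0,0]],[[0,0.056,-0.071],[0,0,0]],[[0,0.068,-0.086],[0,0,0]]]' && python3 -m jog '[[[0,0,0],[0,0,0]],[[0,0,0],[0,0,0]]]'
python3 - <<'E'
from h import *
st()
for n in('wrist','scene','top'):
    I,K,Rc,c=cam(n);cv2.imwrite(f'pics/{n}3.png',I);np.savez(f'{n}3.npz',K=K,Rc=Rc,c=c)
    o=ctrl.get_obs();Rt=R.from_rotvec(o['tool_rot']).as_matrix();print(n,'tip pred',proj(K,Rc,c,o['tool_pos']+Rt@[0,0,.103]).round(1),proj(K,Rc,c,o['tool_pos']+Rt@[0,0,.035]).round(1))
I=cv2.imread('pics/wrist3.png');T=cv2.imread('pics/top3.png')
cv2.imwrite('pics/v3.png',np.hstack([I[50:350,170:470],cv2.resize(T[120:270,190:410],None,fx=2,fy=2)]))
E
```

```text
t: 3.85
tool_pos: [0.5533, -0.1071, 0.2275]
tool_rot: [1.996, 1.618, 0.558]
contact_force: [0.3, -0.7, -0.2]
opening: 0.0113
grip_force: 59.0
t: 4.05
tool_pos: [0.5526, -0.1068, 0.2239]
tool_rot: [1.998, 1.621, 0.557]
contact_force: [0.8, 1.1, -0.7]
opening: 0.011
grip_force: 59.1
t 4.05 q [-0.37 -0.52  2.2   0.14  0.81 -0.23] p [ 0.5526 -0.1068  0.2239] F [ 0.8  1.1 -0.7] op 0.01101314900756174 g 59.140164256095886
wrist tip pred [311.8 199.3] [311.3 234.2]
scene tip pred [378.6 187.8] [376.3 182.7]
top tip pred [353.7 162.4] [359.4 165.3]
```

View pics/v3.png

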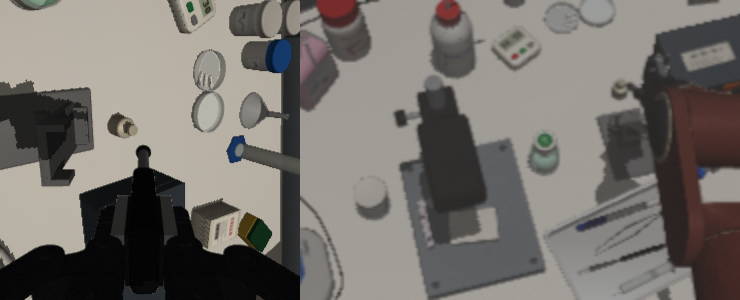

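The wrist half shows the tip at full-image (313,202), against a predicted (312,199), so the pusher is held straight with TCP-to-tip at about 100 mm. The top half shows the tile at crop (480,222), half hidden by the head. Now I'll move to the front of the stage for a near look.

Run:
```python
from h import *
M=frame(-.18,L38);go(np.array([.491,.148,.11])-.1*M[:,2],M)
```

```text
shift [0.2348, -0.1578, -0.08] turn [-0.005, 0.0161, -0.0229] | mm 0.294 deg 1.6
```

```bash
python3 -m jog '[[[0.01,-0.035,-0.025],[0,0,0]],[[0.055,-0.06,-0.045],[0,0,0]],[[0.1,-0.08,-0.06],[0,0,0]],[[0.145,-0.1,-0.06],[0,0.008,-0.012]],[[0.19,-0.12,-0.07],[0,0.016,-0.023]]]' && python3 -m jog '[[[0.03,-0.025,0],[0,0,0]],[[0.045,-0.038,-0.01],[0,0,0]],[[0.045,-0.038,-0.01],[0,0,0]],[[0.045,-0.038,-0.01],[0,0,0]]]'
python3 - <<'E'
from h import *
st()
M=frame(-.18,L38);go(np.array([.491,.148,.11])-.1*M[:,2],M)
I,K,Rc,c=cam('wrist');cv2.imwrite('pics/wrist4.png',I);np.savez('wrist4.npz',K=K,Rc=Rc,c=c)
E
```

```text
t: 4.7
tool_pos: [0.4575, 0.1029, 0.2047]
tool_rot: [1.978, 1.65, 0.565]
contact_force: [0.6, 0.2, -2.1]
opening: 0.0113
grip_force: 59.1
t: 5.1
tool_pos: [0.4311, 0.1526, 0.1901]
tool_rot: [1.976, 1.652, 0.565]
contact_force: [0.4, -1.0, -0.7]
opening: 0.0113
grip_force: 59.2
t 5.1 q [ 0.38 -0.75  2.39 -0.41  0.96  0.7 ] p [0.4311 0.1526 0.1901] F [ 0.4 -1.  -0.7] op 0.011342240959024955 g 59.16402339935303
shift [0.0062, -0.0023, -0.0001] turn [-0.0021, 0.0006, 0.0024] | mm 0.007 deg 0.2
```

View pics/wrist4.png

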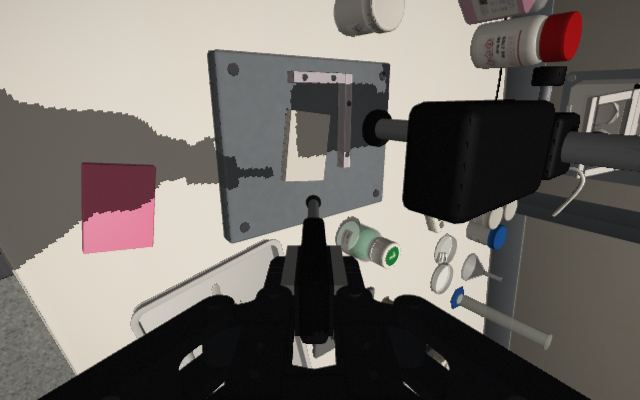

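The wrist view shows the stage corners at (209,51), (390,64) and (230,242), with the tile corners at about (289,108), (330,112), (325,181) and (283,180). The fences are at (345,120) and (320,77), and the pusher tip is at (313,202). I'll extract the tile and stage by warm or blue tint.

```bash
cat > tile.py <<'E'
from h import *
def lines(pts):
    vx,vy,x,y=cv2.fitLine(pts.astype(np.float32),cv2.DIST_HUBER,0,.01,.01).ravel();return np.cross([x,y,1],[x+vx,y+vy,1])
def quad(cnt):
    hull=cv2.convexHull(cnt);e=.01
    while True:
        q=cv2.approxPolyDP(hull,e*cv2.arcLength(hull,True),True)[:,0]
        if len(q)<=4:break
        e+=.005
    c=cnt[:,0].astype(float);L=[]
    for i in range(4):
        a,b=q[i].astype(float),q[(i+1)%4].astype(float);d=b-a;n=np.linalg.norm(d);d/=n
        s=(c-a)@d;k=abs((c-a)@[-d[1],d[0]]);w=c[(s>.12*n)&(s<.88*n)&(k<3)];L.append(lines(w))
    P=[np.cross(L[i-1],L[i]) for i in range(4)];return [p[:2]/p[2] for p in P]
def tilepts(I,seed,R0=45):
    J=cv2.GaussianBlur(I,(3,3),0).astype(int);d=J[...,2]-J[...,0]
    m=(d>=-1).astype(np.uint8)
    k,l,s,ce=cv2.connectedComponentsWithStats(m,connectivity=4);i=l[seed[1],seed[0]]
    print('area',s[i])
    cn,_=cv2.findContours((l==i).astype(np.uint8),cv2.RETR_EXTERNAL,cv2.CHAIN_APPROX_NONE);return max(cn,key=cv2.contourArea)
E
python3 - <<'E'
from tile import *
I=cv2.imread('pics/wrist4.png')
for p in((305,150),(320,170),(300,115),(270,150),(370,150),(345,120),(345,90),(320,95),(240,90),(332,140),(320,77)):print(p,I[p[1],p[0]])
try:
    c=tilepts(I,(305,150));print(np.round(quad(c),1).tolist())
except Exception as e:print(e)
E
```

```text
(305, 150) [82 89 93]
(320, 170) [192 205 214]
(300, 115) [82 89 94]
(270, 150) [116 116 111]
(370, 150) [119 117 116]
(345, 120) [79 79 84]
(345, 90) [92 92 98]
(320, 95) [48 47 46]
(240, 90) [114 113 111]
(332, 140) [49 48 48]
(320, 77) [174 173 185]
area [ 280   70   78  113 5593]
[[354.0, 72.7], [350.0, 161.6], [278.7, 189.8], [289.1, 70.6]]
```

```bash
sed -i 's/m=(d>=-1).*/m=((J[...,2]>1.095*J[...,0])\&(J[...,2]>50)).astype(np.uint8)/' tile.py
python3 - <<'E'
from tile import *
I=cv2.imread('pics/wrist4.png');D=np.load('wrist4.npz');K,Rc,c=D['K'],D['Rc'],D['c'];print('cam',c.round(3))
q=quad(tilepts(I,(305,150)));print(np.round(q,1).tolist())
# stage mask: grey neutral edge fit vs. bench(warm)
J=cv2.GaussianBlur(I,(3,3),0).astype(int)
def sub(p,q,n=25,f=lambda v:v): # edge of stage along side p-q: search across normal for strongest luminance/tint step
    p=np.array(p,float);q=np.array(q,float);d=(q-p)/np.linalg.norm(q-p);nn=np.array([-d[1],d[0]]);P=[]
    t=(J[...,2]-J[...,0])/(J.sum(2)+1.)
    for s in np.linspace(.08,.92,n):
        x=p+(q-p)*s;o=np.arange(-7,7.1,.5);v=cv2.remap(t.astype(np.float32),np.float32([x[0]+o*nn[0]]),np.float32([x[1]+o*nn[1]]),1).ravel()
        g=abs(v[4:]-v[:-4]);i=g.argmax();P.append(x+nn*o[i+2])
    return lines(np.array(P))
A=sub((209,51),(390,64));B=sub((209,51),(230,242));C=sub((390,64),(376,198));E=sub((230,242),(295,223))
X=lambda a,b:(np.cross(a,b)[:2]/np.cross(a,b)[2])
S=[X(A,B),X(B,E),X(A,C),X(E,C)];print('stage px',np.round(S,1).tolist())
W=[onz(K,Rc,c,s,.02)[:2] for s in S];print('stage W',np.round(W,4).tolist())
print('lens front-left',np.linalg.norm(W[0]-W[1]),'left',np.linalg.norm(W[0]-W[2]),'right',np.linalg.norm(W[1]-W[3]))
for z in(.02,.03):print('tile',z,[onz(K,Rc,c,s,z)[:2].round(4).tolist() for s in q])
# fence tint/brightness profiles across inner faces
for y in(120,135,150):print('row',y,I[y,326:356].sum(1).tolist())
for x in(298,306,314):print('col',x,I[66:92,x].sum(1).tolist())
E
```

```text
cam [0.359 0.243 0.302]
area [ 282  110   48   71 2901]
[[286.9, 109.2], [329.6, 115.2], [321.8, 178.6], [281.5, 180.4]]
stage px [[207.3, 49.1], [225.3, 244.9], [388.9, 63.3], [381.2, 199.6]]
stage W [[0.4747, 0.2582], [0.4453, 0.0889], [0.6925, 0.2202], [0.6644, 0.0525]]
lens front-left 0.1718447211037545 left 0.22109002847876885 right 0.22204923807272833
tile 0.02 [[0.5399, 0.1975], [0.5925, 0.1804], [0.5703, 0.1146], [0.5191, 0.1299]]
tile 0.03 [[0.5335, 0.1991], [0.5842, 0.1827], [0.5628, 0.1191], [0.5134, 0.1339]]
row 120 [265, 261, 263, 274, 166, 140, 139, 138, 142, 142, 145, 152, 207, 215, 213, 211, 214, 214, 243, 242, 231, 233, 225, 238, 238, 150, 141, 139, 141, 144]
row 135 [263, 264, 172, 144, 142, 141, 145, 139, 139, 141, 141, 170, 207, 211, 212, 207, 213, 224, 266, 248, 237, 231, 230, 241, 221, 156, 144, 142, 145, 147]
row 150 [225, 156, 141, 147, 143, 143, 298, 318, 318, 176, 142, 192, 213, 212, 214, 206, 220, 209, 246, 244, 232, 229, 240, 241, 289, 350, 358, 356, 354, 352]
col 298 [341, 339, 338, 340, 334, 382, 510, 536, 541, 546, 546, 545, 541, 538, 538, 539, 312, 157, 142, 140, 137, 136, 137, 137, 142, 136]
col 306 [345, 343, 340, 344, 342, 318, 500, 525, 337, 210, 195, 197, 190, 314, 475, 534, 350, 177, 140, 139, 139, 144, 138, 137, 141, 138]
col 314 [341, 342, 346, 341, 343, 289, 468, 527, 537, 539, 537, 534, 538, 538, 535, 528, 407, 205, 144, 140, 142, 143, 141, 138, 136, 139]
```

```bash
cat >> h.py <<'E'
SO=np.array([.5516,.1707]);ST=-.170
def S(x,y,z): return np.array([SO[0]+np.cos(ST)*x/1e3-np.sin(ST)*y/1e3,SO[1]+np.sin(ST)*x/1e3+np.cos(ST)*y/1e3,z/1e3])
def toS(w): d=np.asarray(w)[:2]-SO;return np.round(1e3*np.array([np.cos(ST)*d[0]+np.sin(ST)*d[1],-np.sin(ST)*d[0]+np.cos(ST)*d[1]]),1)
def tip():
    o=ctrl.get_obs();p=o['tool_pos']+R.from_rotvec(o['tool_rot']).as_matrix()@[0,0,.1];return toS(p),round(p[2]*1e3,1)
def tgo(x,y,z,lean=38,h=ST):
    M=frame(h,np.radians(lean));print('tip',tip());go(S(x,y,z)-.1*M[:,2],M)
E
python3 - <<'E'
from h import *
D=np.load('wrist4.npz');K,Rc,c=D['K'],D['Rc'],D['c'];f=lambda u,v,z:toS(onz(K,Rc,c,(u,v),z))
print('far',[f(*p,.02) for p in((337.6,120),(337.1,135),(336.8,150))],'left',[f(*p,.02) for p in((298,82.3),(306,82.6),(314,82.9))])
print('tile near',f(286.9,109.2,.02),f(281.5,180.4,.02),'far',f(329.6,115.2,.03),f(321.8,178.6,.03))
tgo(-50,-16,60);tgo(-50,-16,32)
E
```

```text
far [array([50.4, 10.9]), array([50. , -5.5]), array([ 49.9, -22.2])] left [array([-2.2, 49.4]), array([ 7.5, 49.3]), array([17.6, 49.1])]
tile near [-16.1  24.4] [-25.2 -45.7] far [30.2 17.3] [ 19.9 -48.9]
tip (array([-53.7, -39.6]), np.float64(111.8))
shift [0.0229, -0.0293, 0.0429] turn [-0.0014, 0.0075, -0.0071] | mm 0.057 deg 0.6
tip (array([-53.7, -39.6]), np.float64(111.8))
shift [0.023, -0.0465, 0.065] turn [-0.0014, 0.0075, -0.0071] | mm 0.083 deg 0.6
```

```bash
python3 - <<'E'
import h,re,numpy as np
c=h.S(51,48.6,0)[:2];th=-.183
so=c-np.array([[np.cos(th),-np.sin(th)],[np.sin(th),np.cos(th)]])@[.045,.05]
s=open('h.py').read();s=s.replace('SO=np.array([.5516,.1707]);ST=-.170',f'SO=np.array([{so[0]:.4f},{so[1]:.4f}]);ST={th}');open('h.py','w').write(s);print(so)
E
python3 - <<'E'
from h import *
D=np.load('wrist4.npz');K,Rc,c=D['K'],D['Rc'],D['c'];f=lambda u,v,z:toS(onz(K,Rc,c,(u,v),z))
print('tile near',f(286.9,109.2,.02),f(281.5,180.4,.02),'far',f(329.6,115.2,.03),f(321.8,178.6,.03))
tgo(-52,-16,60);tgo(-52,-16,32)
E
```

```text
[0.55673947 0.16899512]
tile near [-21.7  25. ] [-29.9 -45.2] far [24.6 18.4] [ 15.2 -47.9]
tip (array([-58.5, -39.5]), np.float64(111.8))
shift [0.0236, -0.0268, 0.0449] turn [-0.0014, -0.0005, 0.0031] | mm 0.057 deg 0.2
tip (array([-58.5, -39.5]), np.float64(111.8))
shift [0.0237, -0.044, 0.0669] turn [-0.0014, -0.0005, 0.0031] | mm 0.084 deg 0.2
```

```bash
python3 -m jog '[[[0.023,-0.015,0.02],[0,0,0]],[[0.024,-0.03,0.045],[0,0,0]],[[0.024,-0.044,0.066],[0,0,0]],[[0.024,-0.044,0.066],[0,0,0]],[[0.024,-0.044,0.066],[0,0,0]]]' && python3 -m jog '[[[0,0,0],[0,0,0]],[[0,0,0],[0,0,0]]]'
python3 - <<'E'
from h import *
st();tgo(-52,-16,32)
I,K,Rc,c=cam('wrist');cv2.imwrite('pics/wrist5.png',I)
E
```

```text
t: 5.65
tool_pos: [0.4421, 0.1736, 0.1121]
tool_rot: [1.979, 1.647, 0.564]
contact_force: [0.6, -0.3, -0.9]
opening: 0.0112
grip_force: 59.5
t: 5.85
tool_pos: [0.4421, 0.1745, 0.1131]
tool_rot: [1.977, 1.648, 0.568]
contact_force: [-0.2, -0.7, 0.2]
opening: 0.0112
grip_force: 59.5
t 5.85 q [ 0.43 -0.55  2.41 -0.53  0.78  0.89] p [0.4421 0.1745 0.1131] F [-0.2 -0.7  0.2] op 0.011219905955754145 g 59.488935470581055
tip (array([-52.1, -15.3]), np.float64(34.3))
shift [-0.0006, -0.0014, 0.0018] turn [0.0003, -0.001, 0.0013] | mm 0.002 deg 0.1
```

```bash
for i in 1; do python3 -m jog '[[[0,-0.0012,0.0016],[0,0,0]],[[0,-0.0025,0.0032],[0,0,0]],[[0,-0.0025,0.0032],[0,0,0]],[[0,-0.0025,0.0032],[0,0,0]]]'; python3 -c "
from h import *
print(tip())"; python3 -m jog '[[[0,-0.0006,0.0008],[0,0,0]],[[0,-0.0012,0.0016],[0,0,0]],[[0,-0.0012,0.0016],[0,0,0]]]'; python3 -c "
from h import *
print(tip())"; python3 -m jog '[[[0,-0.0006,0.0008],[0,0,0]],[[0,-0.0012,0.0016],[0,0,0]],[[0,-0.0012,0.0016],[0,0,0]]]'; python3 -c "
from h import *
print(tip())";done
```

```text
t: 6.3
tool_pos: [0.4422, 0.1751, 0.1091]
tool_rot: [1.975, 1.649, 0.568]
contact_force: [-1.6, -0.2, 2.5]
opening: 0.0109
grip_force: 59.9
(array([-52. , -14.6]), np.float64(30.4))
t: 6.6
tool_pos: [0.4431, 0.1754, 0.1087]
tool_rot: [1.974, 1.648, 0.57]
contact_force: [-4.4, -1.5, 10.4]
opening: 0.0113
grip_force: 61.0
(array([-51.1, -14.1]), np.float64(30.1))
t: 6.9
tool_pos: [0.4441, 0.1757, 0.1084]
tool_rot: [1.972, 1.647, 0.573]
contact_force: [-7.6, -1.8, 14.3]
opening: 0.0112
grip_force: 61.7
(array([-50. , -13.6]), np.float64(29.9))
```

```bash
python3 -m jog '[[[0,0.0034,-0.0043],[0,0,0]],[[0,0.0034,-0.0043],[0,0,0]],[[0,0.0034,-0.0043],[0,0,0]],[[0,0.0034,-0.0043],[0,0,0]]]'; python3 -c "
from h import *
print(tip())"; python3 -m jog '[[[0,0.005,0.004],[0,0,0]],[[0,0.01,0.008],[0,0,0]],[[0,0.015,0.012],[0,0,0]],[[0,0.02,0.0155],[0,0,0]],[[0,0.024,0.0188],[0,0,0]]]';  python3 -c "
from h import *
print(tip())"
```

```text
t: 7.3
tool_pos: [0.4416, 0.175, 0.1094]
tool_rot: [1.977, 1.65, 0.567]
contact_force: [-1.7, -0.0, 3.1]
opening: 0.0114
grip_force: 60.0
(array([-52.8, -14.9]), np.float64(30.5))
t: 7.8
tool_pos: [0.4722, 0.1692, 0.1095]
tool_rot: [1.977, 1.65, 0.566]
contact_force: [-5.8, 0.9, 4.7]
opening: 0.0112
grip_force: 60.4
(array([-21.6, -15.1]), np.float64(30.6))
```

```bash
python3 -m jog '[[[0,0.003,0.001],[0,0,0]],[[0,0.005,0.0025],[0,0,0]],[[0,0.0069,0.0041],[0,0,0]],[[0,0.0069,0.0041],[0,0,0]]]';  python3 -c "
from h import *
print(tip())
I,K,Rc,c=cam('wrist');cv2.imwrite('pics/wrist6.png',I);np.savez('wrist6.npz',K=K,Rc=Rc,c=c);cv2.imwrite('pics/w6c.png',cv2.resize(I[40:240,190:440],None,fx=3,fy=3,interpolation=2))"
```

```text
t: 8.2
tool_pos: [0.479, 0.1678, 0.1098]
tool_rot: [1.978, 1.65, 0.564]
contact_force: [-4.9, 0.9, 2.5]
opening: 0.011
grip_force: 60.3
(array([-14.8, -15.3]), np.float64(30.9))
```

View pics/w6c.png

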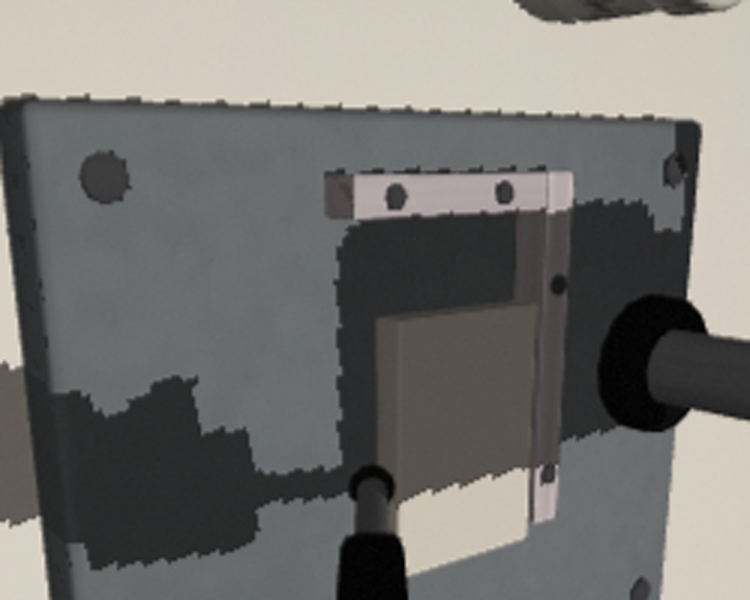

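The near view shows the tile's far edge almost on the far fence (crop x 535 against fence 532..545), with a slight gap at the right end. The tip is on the near edge. I'll push a little more until the force rises.

```bash
for i in 1 2; do python3 -m jog '[[[0,0.001,0.0008],[0,0,0]],[[0,0.0016,0.0012],[0,0,0]],[[0,0.0016,0.0012],[0,0,0]]]';  python3 -c "
from h import *
print(tip())";done
```

```text
t: 8.55
tool_pos: [0.4802, 0.1679, 0.1103]
tool_rot: [1.981, 1.65, 0.563]
contact_force: [-19.2, 2.2, 13.3]
opening: 0.0109
grip_force: 62.7
(array([-13.8, -15.1]), np.float64(31.2))
t: 8.85
tool_pos: [0.4817, 0.168, 0.111]
tool_rot: [1.983, 1.65, 0.563]
contact_force: [-32.0, 5.4, 22.7]
opening: 0.0112
grip_force: 65.5
(array([-12.5, -14.6]), np.float64(31.8))
```

```bash
python3 -m jog '[[[0,-0.008,-0.006],[0,0,0]],[[0,-0.0236,-0.0185],[0,0,0]],[[-0.02,-0.008,-0.045],[0,0,0]],[[-0.055,-0.005,-0.042],[0,0,0]],[[-0.055,-0.005,-0.042],[0,0,0]]]';  python3 -c "
from h import *
st();tgo(15,-68,58);tgo(15,-68,36)"
```

```text
t: 9.35
tool_pos: [0.4445, 0.1159, 0.1416]
tool_rot: [1.978, 1.643, 0.567]
contact_force: [-0.7, 0.7, -1.4]
opening: 0.0117
grip_force: 59.6
t 9.35 q [ 0.25 -0.72  2.46 -0.37  0.82  0.61] p [0.4445 0.1159 0.1416] F [-0.7  0.7 -1.4] op 0.011709356557050988 g 59.64343249797821
tip (array([-38.9, -72.7]), np.float64(62.9))
shift [0.0047, 0.0396, 0.0372] turn [0.0023, 0.0013, -0.0009] | mm 0.054 deg 0.2
tip (array([-38.9, -72.7]), np.float64(62.9))
shift [0.0047, 0.026, 0.0545] turn [0.0023, 0.0013, -0.0009] | mm 0.061 deg 0.2
```

```bash
python3 -m jog '[[[0.003,0.02,0.019],[0,0,0]],[[0.003,0.042,0.039],[0,0,0]],[[0.003,0.034,0.048],[0,0,0]],[[0.003,0.028,0.056],[0,0,0]],[[0.003,0.028,0.056],[0,0,0]]]'; python3 -m jog '[[[0,0,0],[0,0,0]],[[0,0,0],[0,0,0]]]'; python3 -c "
from h import *
st();print(tip())
I,K,Rc,c=cam('wrist');cv2.imwrite('pics/wrist7.png',I);np.savez('wrist7.npz',K=K,Rc=Rc,c=c)"
```

```text
t: 9.85
tool_pos: [0.4987, 0.1114, 0.1107]
tool_rot: [1.978, 1.653, 0.562]
contact_force: [0.0, -0.3, -0.8]
opening: 0.0114
grip_force: 59.6
t: 10.05
tool_pos: [0.5, 0.1117, 0.1138]
tool_rot: [1.976, 1.651, 0.567]
contact_force: [0.4, -0.4, -0.8]
opening: 0.0111
grip_force: 59.6
t 10.05 q [ 0.2  -0.48  2.37 -0.38  0.66  0.61] p [0.5    0.1117 0.1138] F [ 0.4 -0.4 -0.8] op 0.011112980926360197 g 59.60546672344208
(array([ 16.2, -66.5]), np.float64(34.9))
```

```bash
python3 -m jog '[[[0,-0.001,0.001],[0,0,0]],[[0,-0.0018,0.0024],[0,0,0]],[[0,-0.0018,0.0024],[0,0,0]],[[0,-0.0018,0.0024],[0,0,0]]]';python3 -c "
from h import *
print(tip())"; python3 -m jog '[[[0.006,0,0],[0,0,0]],[[0.013,0,0],[0,0,0]],[[0.02,0,0],[0,0,0]],[[0.025,0,0],[0,0,0]],[[0.03,0,0],[0,0,0]]]'; python3 -c "
from h import *
print(tip())
I,K,Rc,c=cam('wrist');cv2.imwrite('pics/wrist8.png',I);np.savez('wrist8.npz',K=K,Rc=Rc,c=c)"
```

```text
t: 10.5
tool_pos: [0.5005, 0.1113, 0.1108]
tool_rot: [1.977, 1.65, 0.566]
contact_force: [-0.3, -0.3, -0.2]
opening: 0.0113
grip_force: 59.6
(array([ 16.7, -66.8]), np.float64(31.9))
t: 11.0
tool_pos: [0.5061, 0.1414, 0.1109]
tool_rot: [1.976, 1.65, 0.566]
contact_force: [0.7, -1.3, 0.6]
opening: 0.0113
grip_force: 59.7
(array([ 16.8, -36.2]), np.float64(32.0))
```

```bash
python3 -m jog '[[[0.003,0,0],[0,0,0]],[[0.006,0,0],[0,0,0]],[[0.008,0,0],[0,0,0]],[[0.008,0,0],[0,0,0]]]'; python3 -c "
from h import *
print(tip())"; python3 -m jog '[[[0.001,0,0],[0,0,0]],[[0.002,0,0],[0,0,0]],[[0.002,0,0],[0,0,0]]]'; python3 -c "
from h import *
print(tip())
I,K,Rc,c=cam('wrist');cv2.imwrite('pics/wrist9.png',I);np.savez('wrist9.npz',K=K,Rc=Rc,c=c)"
```

```text
t: 11.45
tool_pos: [0.5074, 0.149, 0.1107]
tool_rot: [1.977, 1.65, 0.567]
contact_force: [0.8, -0.4, -1.6]
opening: 0.0114
grip_force: 59.6
(array([ 16.6, -28.5]), np.float64(31.9))
t: 11.75
tool_pos: [0.5077, 0.1507, 0.1107]
tool_rot: [1.977, 1.65, 0.567]
contact_force: [-0.5, -1.5, -0.6]
opening: 0.0112
grip_force: 59.6
(array([ 16.7, -26.8]), np.float64(31.9))
```

```bash
for i in 1 2; do python3 -m jog '[[[0.001,0,0],[0,0,0]],[[0.002,0,0],[0,0,0]],[[0.002,0,0],[0,0,0]]]' | grep contact; python3 -c "
from h import *
print(tip())"; done
python3 - <<'E'
from tile import *
I,K,Rc,c=cam('wrist');cv2.imwrite('pics/wrist9.png',I);np.savez('wrist9.npz',K=K,Rc=Rc,c=c)
p=proj(K,Rc,c,S(15,15,30));print(p)
q=quad(tilepts(I,p.astype(int)));print(np.round(q,1).tolist(),[toS(onz(K,Rc,c,x,.03)).tolist() for x in q])
E
```

```text
contact_force: [-0.3, -0.8, -0.9]
(array([ 16.6, -24.7]), np.float64(31.9))
contact_force: [-0.5, -0.5, -1.7]
(array([ 16.6, -22.6]), np.float64(31.9))
[310.49593111 151.36118673]
area [ 278  101   63  101 5711]
[[339.0, 101.2], [339.0, 188.9], [282.1, 203.6], [277.4, 103.4]] [[41.7, 49.9], [44.0, -18.1], [-10.5, -20.0], [-12.1, 48.8]]
```

```bash
for i in 1 2; do python3 -m jog '[[[0.001,0,0],[0,0,0]],[[0.002,0,0],[0,0,0]],[[0.002,0,0],[0,0,0]]]' | grep contact; python3 -c "
from h import *
print(tip())"; done
```

```text
contact_force: [-0.1, -3.1, 0.2]
(array([ 16.6, -21.4]), np.float64(31.8))
contact_force: [-0.8, -4.5, 0.7]
(array([ 16.5, -19.4]), np.float64(31.6))
```

Run:
```python
from tile import *
I,K,Rc,c=cam('wrist');cv2.imwrite('pics/wrist10.png',I);np.savez('wrist10.npz',K=K,Rc=Rc,c=c)
for n in('wrist4','wrist7','wrist9','wrist10'):
    J=cv2.imread(f'pics/{n}.png');g=J.max(2)
    print(n)
    for y in(196,200,204,210,216): print(y,[int(v) for v in g[y,298:332]])
p=proj(K,Rc,c,S(15,15,30))
q=quad(tilepts(I,p.astype(int)));print(np.round(q,1).tolist(),[toS(onz(K,Rc,c,x,.03)).tolist() for x in q])
```

```text
wrist4
196 [115, 117, 117, 117, 116, 117, 116, 116, 116, 118, 81, 33, 24, 11, 9, 11, 12, 18, 23, 55, 89, 115, 118, 119, 118, 120, 119, 119, 119, 120, 121, 119, 119, 117]
200 [118, 118, 118, 118, 117, 116, 117, 95, 34, 9, 7, 14, 35, 41, 44, 44, 45, 49, 46, 24, 16, 16, 55, 112, 119, 118, 119, 118, 119, 117, 118, 118, 118, 118]
204 [116, 116, 118, 118, 119, 118, 118, 111, 38, 9, 38, 42, 44, 44, 45, 44, 48, 54, 60, 68, 50, 25, 34, 107, 118, 119, 119, 117, 116, 118, 117, 118, 117, 117]
210 [118, 116, 117, 114, 116, 116, 116, 117, 117, 104, 53, 44, 46, 46, 45, 44, 46, 53, 59, 68, 83, 115, 119, 118, 117, 117, 117, 118, 119, 118, 119, 119, 119, 117]
216 [116, 115, 115, 117, 116, 117, 116, 116, 116, 86, 48, 43, 44, 44, 45, 45, 46, 51, 57, 65, 73, 113, 117, 118, 119, 119, 117, 112, 106, 145, 147, 202, 211, 213]
wrist7
196 [58, 56, 58, 57, 58, 57, 57, 54, 56, 55, 56, 40, 19, 16, 12, 11, 14, 17, 39, 55, 102, 132, 137, 137, 135, 137, 136, 137, 137, 137, 136, 136, 137, 136]
200 [56, 57, 58, 55, 57, 56, 55, 56, 30, 13, 10, 8, 22, 43, 47, 49, 50, 55, 51, 26, 21, 20, 32, 126, 136, 136, 136, 136, 137,
[... 1600 characters left out ...]
2, 102, 133, 137, 138, 137, 136, 139, 138, 138, 137, 138, 139, 137]
204 [72, 67, 61, 58, 56, 55, 56, 57, 37, 16, 7, 17, 40, 47, 50, 52, 52, 51, 47, 38, 24, 20, 18, 80, 130, 137, 137, 137, 136, 136, 137, 139, 140, 139]
210 [136, 137, 137, 138, 138, 138, 139, 140, 127, 95, 37, 43, 50, 50, 50, 51, 53, 50, 51, 50, 77, 61, 116, 135, 137, 137, 137, 138, 139, 137, 138, 138, 137, 136]
216 [137, 138, 137, 138, 137, 137, 137, 137, 137, 136, 80, 51, 51, 51, 51, 53, 51, 50, 51, 50, 48, 98, 136, 141, 140, 140, 139, 140, 139, 140, 138, 139, 141, 140]
area [ 278  106   63  100 5645]
[[340.2, 107.0], [338.6, 192.4], [282.5, 207.6], [278.2, 107.0]] [[42.5, 48.9], [43.2, -17.7], [-10.6, -19.6], [-11.9, 49.8]]
```

```bash
python3 -m jog '[[[-0.014,0,0],[0,0,0]],[[-0.014,0.0185,-0.0236],[0,0,0]],[[-0.014,-0.003,-0.041],[0,0,0]],[[-0.012,-0.026,-0.059],[0,0,0]],[[0.037,-0.026,-0.059],[0,0,0]]]' - 110 | grep contact; python3 -m jog '[[[0,0,0],[0,0,0]],[[0,0,0],[0,0,0]]]'
python3 - <<'E'
from tile import *
st();tgo(-36,18,33)
I,K,Rc,c=cam('wrist');cv2.imwrite('pics/wrist11.png',I);np.savez('wrist11.npz',K=K,Rc=Rc,c=c)
p=proj(K,Rc,c,S(15,15,30))
q=quad(tilepts(I,p.astype(int)));print(np.round(q,1).tolist(),[toS(onz(K,Rc,c,x,.03)).tolist() for x in q])
E
```

```text
contact_force: [-0.2, -0.6, -0.4]
t: 13.8
tool_pos: [0.4598, 0.207, 0.1413]
tool_rot: [1.975, 1.654, 0.569]
contact_force: [-0.2, -1.0, -1.0]
opening: 0.0105
grip_force: 107.5
t 13.8 q [ 0.49 -0.47  2.32 -0.54  0.82  0.94] p [0.4598 0.207  0.1413] F [-0.2 -1.  -1. ] op 0.010462032615581845 g 107.51665234565735
tip (array([-40.7,  20.2]), np.float64(62.4))
shift [-0.0018, -0.0145, 0.0261] turn [-0.0009, -0.0045, 0.005] | mm 0.03 deg 0.4
area [ 316  148   47   77 3020]
[[361.5, 148.0], [358.7, 214.2], [323.6, 224.5], [313.7, 154.2]] [[42.1, 49.5], [42.5, -17.5], [-3.6, -17.8], [-15.6, 49.2]]
```

```bash
python3 -m jog '[[[-0.002,-0.0145,0.026],[0,0,0]],[[-0.002,-0.0145,0.026],[0,0,0]],[[-0.002,-0.0145,0.026],[0,0,0]],[[-0.002,-0.0145,0.026],[0,0,0]]]' | grep contact; python3 -c "
from h import *
print(tip())"; python3 -m jog '[[[0,0.004,0.003],[0,0,0]],[[0,0.009,0.007],[0,0,0]],[[0,0.0135,0.0105],[0,0,0]],[[0,0.0165,0.0128],[0,0,0]],[[0,0.0165,0.0128],[0,0,0]]]'|grep contact; python3 -c "
from h import *
print(tip())"; python3 -m jog '[[[0,0.001,0.0008],[0,0,0]],[[0,0.0016,0.0012],[0,0,0]],[[0,0.0016,0.0012],[0,0,0]]]'|grep contact; python3 -c "
from h import *
print(tip())"
```

```text
contact_force: [0.5, -0.5, -1.0]
(array([-35.1,  15.7]), np.float64(33.9))
contact_force: [-0.0, 0.1, -0.7]
(array([-14.9,  15.9]), np.float64(32.4))
contact_force: [-12.7, 1.9, 6.4]
(array([-14. ,  16.1]), np.float64(32.5))
```

```bash
python3 -m jog '[[[0,-0.008,-0.006],[0,0,0]],[[0,-0.02,-0.0155],[0,0,0]],[[0,-0.014,-0.05],[0,0,0]],[[-0.015,-0.008,-0.06],[0,0,0]],[[-0.015,-0.008,-0.06],[0,0,0]]]'|grep contact; python3 -m jog '[[[0,0,0],[0,0,0]],[[0,0,0],[0,0,0]]]'|grep contact
python3 - <<'E'
from tile import *
st();print(tip())
I,K,Rc,c=cam('wrist');cv2.imwrite('pics/wrist12.png',I);np.savez('wrist12.npz',K=K,Rc=Rc,c=c)
p=proj(K,Rc,c,S(15,15,30));print(p)
x,y=p.astype(int);cv2.imwrite('pics/w12c.png',cv2.convertScaleAbs(cv2.resize(I[max(y-65,0):y+65,x-75:x+75],None,fx=4.5,fy=4.5,interpolation=2),alpha=1.5))
E
```

```text
contact_force: [1.0, 0.4, -0.4]
contact_force: [-0.5, 0.3, -1.8]
t 15.75 q [ 0.47 -0.58  2.36 -0.51  0.87  0.89] p [0.441  0.1911 0.1531] F [-0.5  0.3 -1.8] op 0.010799351237033092 g 107.80729651451111
(array([-56.4,   0.7]), np.float64(74.2))
[343.84469159 162.74218234]
```

View pics/w12c.png

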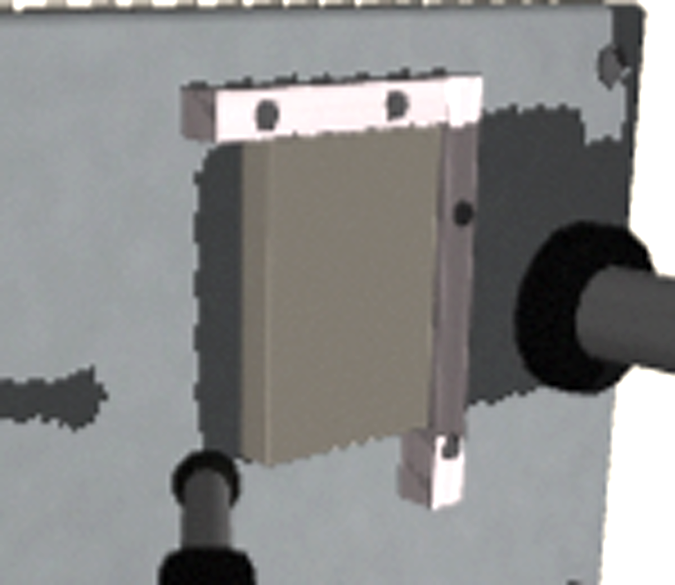

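The picture shows the tile's far edge against the far fence at crop (440,130..430) and its left edge against the left fence at (250..440,130), with no stage visible in between, so it is flush on both. The ball is at crop (205,485), about 4 px lower than at the grasp: the pusher has swung about 0.03 rad in the grip, which I'll allow for when returning it.

```bash
cat >> h.py <<'E'
def back(dz,yaw=.03):
    d=R.from_rotvec([0,yaw,0]).as_matrix();M=GM@d;g=GP+GM@[0,0,-.019]+[0,0,dz];go(g+M@[0,0,.019],M)
E
python3 -m jog '[[[0,0.022,-0.03],[0,0,0]],[[0,0.049,-0.063],[0,0,0]],[[0,0.052,-0.067],[0,0,0]],[[0,0.052,-0.067],[0,0,0]]]'|grep pos; python3 -c "
from h import *
st();back(.115)"
```

```text
tool_pos: [0.4419, 0.1918, 0.2407]
t 16.2 q [ 0.47 -0.67  2.26 -0.45  1.03  0.78] p [0.4419 0.1918 0.2407] F [-0.4 -0.6 -1.3] op 0.01035061107016897 g 107.8821873664856
shift [-0.2735, 0.1232, 0.1074] turn [-0.0016, 0.0125, 0.0216] | mm 0.319 deg 1.4
```

```bash
python3 -m jog '[[[-0.048,0,0],[0,0,0]],[[-0.096,0.01,0],[0,0,0.01]],[[-0.144,0.02,0.015],[0,0.006,0.02]],[[-0.19,0.04,0.03],[-0.002,0.0125,0.0216]],[[-0.23,0.06,0.05],[-0.002,0.0125,0.0216]]]'|grep pos; python3 -m jog '[[[-0.025,0.035,0.03],[0,0,0]],[[-0.0435,0.0632,0.0574],[0,0,0]],[[-0.0435,0.0632,0.0574],[0,0,0]],[[-0.0435,0.0632,0.0574],[0,0,0]]]'; python3 -c "
from h import *
st();back(.115)"
```

```text
tool_pos: [0.4744, -0.0475, 0.2351]
t: 17.1
tool_pos: [0.5494, -0.1041, 0.2244]
tool_rot: [2.005, 1.64, 0.584]
contact_force: [0.3, 0.2, -0.5]
opening: 0.0105
grip_force: 107.8
t 17.1 q [-0.39 -0.53  2.2   0.19  0.83 -0.27] p [ 0.5494 -0.1041  0.2244] F [ 0.3  0.2 -0.5] op 0.010509711613256402 g 107.7972149848938
shift [-0.0014, 0.0082, -0.0033] turn [-0.0109, 0.0008, -0.0015] | mm 0.009 deg 0.6
```

```bash
python3 -m jog '[[[-0.001,0.008,-0.003],[-0.011,0.001,-0.001]],[[-0.001,0.008,-0.003],[-0.011,0.001,-0.001]],[[-0.001,0.008,-0.003],[-0.011,0.001,-0.001]],[[-0.001,0.008,-0.003],[-0.011,0.001,-0.001]]]'|grep contact
python3 - <<'E'
from h import *
st();back(.115);back(.05);back(.02)
I,K,Rc,c=cam('wrist');cv2.imwrite('pics/wrist13.png',I)
M=frame(-.207,L38);t=np.array([.6135,-.1235,.033]);print('rest tip +.115 px',proj(K,Rc,c,t+[0,0,.115]))
g=I.max(2)[190:225,295:335];m=(g<40);print([ (int(y)+190,int(np.mean(np.where(m[y])[0]))+295,int(m[y].sum())) for y in range(35) if m[y].any()][:20])
E
```

```text
contact_force: [-0.1, 0.2, -1.2]
t 17.5 q [-0.39 -0.53  2.19  0.2   0.83 -0.28] p [ 0.5546 -0.1051  0.2385] F [-0.1  0.2 -1.2] op 0.0105564235493157 g 107.8098464012146
shift [-0.0017, -0.0046, 0.0045] turn [0.0119, -0.0001, 0.0032] | mm 0.007 deg 0.7
shift [-0.0032, -0.0454, 0.0551] turn [0.0119, -0.0001, 0.0032] | mm 0.071 deg 0.7
shift [-0.0038, -0.0642, 0.0785] turn [0.0119, -0.0001, 0.0032] | mm 0.101 deg 0.7
rest tip +.115 px [302.58428853 208.4907383 ]
[(198, 313, 6), (199, 314, 9), (200, 314, 11), (201, 314, 13), (202, 313, 12), (203, 312, 11), (204, 312, 11), (205, 312, 11), (206, 312, 10), (207, 312, 9), (208, 312, 9), (209, 312, 6), (210, 312, 6), (211, 312, 6), (212, 312, 5), (213, 312, 6), (214, 312, 7), (215, 312, 7), (216, 312, 5), (217, 312, 7)]
```

```bash
python3 -m jog '[[[-0.002,-0.012,0.014],[0.006,0,0.003]],[[-0.003,-0.028,0.034],[0.006,0,0.003]],[[-0.003,-0.045,0.055],[0.006,0,0.003]],[[-0.003,-0.045,0.055],[0.006,0,0.003]],[[-0.003,-0.045,0.055],[0.006,0,0.003]]]'|grep contact; python3 -c "
from h import *
st();back(.05);back(.015)"
```

```text
contact_force: [-0.6, -0.6, -0.4]
t 18.05 q [-0.4  -0.45  2.26  0.23  0.69 -0.33] p [ 0.5531 -0.1068  0.1647] F [-0.6 -0.6 -0.4] op 0.010401694766868948 g 107.7579116821289
shift [0.0004, 0.0016, -0.0016] turn [0.0015, -0.0001, -0.0014] | mm 0.002 deg 0.1
shift [-0.0005, -0.02, 0.0259] turn [0.0015, -0.0001, -0.0014] | mm 0.033 deg 0.1
```

```bash
python3 -m jog '[[[0,-0.007,0.009],[0,0,0]],[[0,-0.014,0.018],[0,0,0]],[[-0.0005,-0.02,0.026],[0,0,0]],[[-0.0005,-0.02,0.026],[0,0,0]]]'|grep contact; python3 -c "
from h import *
st();back(.015);back(.004)"
```

```text
contact_force: [0.6, 0.0, -1.4]
t 18.45 q [-0.39 -0.4   2.29  0.25  0.62 -0.35] p [ 0.553  -0.1063  0.1305] F [ 0.6  0.  -1.4] op 0.010316733454771958 g 107.80943155288696
shift [-0.0001, 0.0013, -0.0009] turn [-0.0005, -0.0005, -0.0015] | mm 0.002 deg 0.1
shift [-0.0004, -0.0055, 0.0078] turn [-0.0005, -0.0005, -0.0015] | mm 0.01 deg 0.1
```

```bash
python3 -m jog '[[[0,-0.0028,0.0039],[0,0,0]],[[0,-0.0055,0.0078],[0,0,0]],[[0,-0.0055,0.0078],[0,0,0]],[[0,-0.0055,0.0078],[0,0,0]]]'|grep contact; python3 -c "
from h import *
st();back(.0)"
```

```text
contact_force: [0.4, -0.1, -0.8]
t 18.85 q [-0.39 -0.39  2.29  0.26  0.6  -0.36] p [ 0.5549 -0.1067  0.1238] F [ 0.4 -0.1 -0.8] op 0.010641575004307192 g 107.80850172042847
shift [-0.0003, -0.0053, 0.0044] turn [0.0036, 0.0001, -0.001] | mm 0.007 deg 0.2
```

```bash
python3 -m jog '[[[0,-0.002,0.002],[0,0,0]],[[0,-0.004,0.003],[0,0,0]],[[0,-0.004,0.003],[0,0,0]]]'|grep contact; python3 -c "
from h import *
st();back(.0)"
```

```text
contact_force: [-0.2, -0.6, -1.0]
t 19.15 q [-0.39 -0.38  2.3   0.26  0.59 -0.37] p [ 0.5532 -0.1062  0.1184] F [-0.2 -0.6 -1. ] op 0.01071465365186491 g 107.80851602554321
shift [-0.0003, -0.0006, 0.0013] turn [0.0027, -0.0, -0.001] | mm 0.001 deg 0.2
```

```bash
python3 -m jog '[[[0,0,0],[0,0,0]],[[0,0,0],[0,0,0]],[[0,0,0],[0,0,0]],[[0,0,0],[0,0,0]],[[0,0,0],[0,0,0]]]' 0.6; python3 -m jog '[[[0,0,0],[0,0,0]],[[0,0,-0.01],[0,0,0]],[[0,0,-0.04],[0,0,0]],[[0,0,-0.08],[0,0,0]],[[0,0,-0.09],[0,0,0]]]'; python3 -m jog '[[[0,0,0],[0,0,0]],[[0,0,0],[0,0,0]],[[0,0,0],[0,0,0]]]'|grep contact
python3 - <<'E'
from h import *
st()
I,K,Rc,c=cam('wrist');cv2.imwrite('pics/wrist14.png',I)
M=frame(-.207,L38);tip=np.array([.6135,-.1235,.033])
for s in(-.14,-.092):print([proj(K,Rc,c,tip+M@np.array([a*.015,b*.006,s])).round(0).tolist() for a in(1,-1) for b in(1,-1)])
for n in('wrist2','wrist14'):
    J=cv2.imread(f'pics/{n}.png')[140:252,285:345];m=(J.max(2)<26).astype(np.uint8)
    k,l,s,ce=cv2.connectedComponentsWithStats(m);print(n,[(s[i]+[285,140,0,0,0]).tolist() for i in range(1,k) if s[i][4]>80])
    print([(y+140,(np.where(m[y])[0][[0,-1]]+285).tolist()) for y in range(40,112,8) if m[y].any()])
T=optics.get_image('top')['image'];cv2.imwrite('pics/top14.png',T)
T0=cv2.imread('pics/top1.png');d=cv2.absdiff(T,T0).max(2)
for n,b in(('rest',(335,165,380,215)),('pot',(212,205,240,232)),('vial',(300,180,325,210)),('weight',(342,155,358,172))):print(n,int((d[b[1]:b[3],b[0]:b[2]]>35).sum()))
E
```

```text
t: 19.65
tool_pos: [0.5537, -0.1064, 0.1191]
tool_rot: [1.993, 1.632, 0.595]
contact_force: [-0.1, 0.4, 0.9]
opening: 0.0511
grip_force: 0.0
t: 20.15
tool_pos: [0.4988, -0.0979, 0.1944]
tool_rot: [1.987, 1.628, 0.598]
contact_force: [0.5, 0.1, 0.5]
opening: 0.0515
grip_force: 0.0
contact_force: [0.2, -0.5, -0.2]
t 20.45 q [-0.43 -0.68  2.36  0.23  0.83 -0.34] p [ 0.4981 -0.0972  0.1877] F [ 0.2 -0.5 -0.2] op 0.051090391717938034 g 0.0
[[320.0, 205.0], [301.0, 205.0], [320.0, 250.0], [301.0, 250.0]]
[[319.0, 187.0], [303.0, 187.0], [318.0, 224.0], [303.0, 224.0]]
wrist2 [[285, 148, 39, 22, 276], [305, 178, 40, 74, 1707]]
[(180, [308, 321]), (188, [296, 322]), (196, [306, 323]), (204, [305, 323]), (212, [305, 323]), (220, [306, 324]), (228, [306, 344]), (236, [307, 344]), (244, [308, 344])]
wrist14 [[285, 155, 36, 20, 236], [302, 182, 43, 70, 1555]]
[(188, [303, 318]), (196, [303, 319]), (204, [302, 319]), (212, [302, 320]), (220, [302, 320]), (228, [303, 320]), (236, [303, 344]), (244, [304, 344])]
rest 539
pot 0
vial 0
weight 0
```

The handle sits in the rest where it was found: predicted and seen both shift by (-4,+4) px, so it is within about 1 mm. The bystanders are unchanged in the top view. Handing in.

```bash
python3 -c "
from station import job
print(job.finish_job())"
```

```text
the job is handed in; nothing more can be done
None
```

The tile lies flush against both fences in the last close view, the pusher is back in its rest within about 1 mm and released, the pot, vial and weight are unmoved in the top view, and the job was handed in at about 20 s of the 64 s allowed; no verdict was shown.

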